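# Pass a tube rack through a spring-gated chute

### The arm

A 7-joint arm with a two-finger parallel gripper is mounted at the origin on the work surface; the furniture and walls round the work are solid. World frame = base frame: x ahead of the robot, y to its left, z up, the work surface at z = 0. Lengths are in m, angles in rad, forces in N, time in s.
With the tool pointing down it reaches from about 0.425 to 0.925 m from the base axis. Payload 6.8 kg.
Tool frame: the origin (TCP) lies between the finger pads; the fingertips stand ctrl.tip_extent ahead of it and the grasp point (between the pads) lies 6 mm ahead of it (ctrl.tip_extent is the distance from the TCP to the fingertips, in m); z points along the fingers, y is the line along which they close (so a half turn about z gives the same grasp; the last joint's range is limited). The gripper opens to 85 mm and grips with 20 to 120 N. Pads are 22 mm wide; open, the fingers measure 114 mm over their backs; the gripper's body (76 mm by 85 mm) begins 54 mm behind the grasp point. The pads swing forward as they close: fully open they stand 13 mm farther back than shut.
Start: joints at [1.12, 0.477, 0.022, 1.555, -0.011, 1.109, -0.083], TCP at [0.227, -0.636, 0.217] pointing down, gripper open.
Joint ranges: [-2.96, 2.96], [-0.34, 2.1], [-1.41, 1.46], [0.24, 2.44], [-1.37, 4.51], [0.17, 1.92], [-2.96, 2.96]. Speed limits (rad/s): [2.39, 2.39, 3.14, 3.14, 3.14, 3.14, 3.14].

### API

Orientations are given as a unit quaternion [x, y, z, w].
In Python, from station import ctrl gives the robot as it stands.
- The arm moves only by the tool step_arm, never from a script. Its argument "deltas" is a list that holds one entry, the list of rows, each a list of 7 numbers: the shift along the tool's x, y, z in mm, then the turn, a rotation vector about the tool's x, y, z in rad, then the opening in per cent of the stroke, from 0 (shut) to 100 (fully open). A call has 1 to 20 rows; each row shifts and turns the commanded pose from where the row before left it, along the tool's axes as they then stand; what a row does not reach is not made up. A row lasts 1/10 s, in which the tool goes at most 50 mm and 8.59 degrees, less where a joint would pass 70% of its speed; a pose out of reach is approached as far as the arm can. A call with a gripper value outside its range is refused whole. The fingers move at their own pace and stop on an object; "newtons" is the grip in N (left out, the last holds). Time passes only in rows, so rows that do not move let the fingers close. It gives the time, the measured TCP pose, the force, the opening and the grip force at its end, in the units of the state.
- ctrl.observe(): the state, without advancing time (a new reading comes with each control period).
- ctrl.grab_frame(name): name is "scene" or "top" or "wrist"; returns the picture (384x512x3 uint8, red, green, blue); there is no depth.
- ctrl.get_calibration(name): a dict with "fx", "fy", "cx", "cy" (pixels), "dist" ([k1, k2, p1, p2, k3] as OpenCV has them; the pictures are not rectified), "rvec" (rotation vector, rad) and "tvec" (3), from world to camera coordinates, as OpenCV has them; the wrist camera has in their place "hand_eye" (4x4, takes a point from camera to tool coordinates, whose origin is the TCP and whose axes are the flange's). Camera axes: x right, y down, z forward; pixel columns grow to the right and rows downward; lengths in m; the calibration is good to about 2 mm. A picture is of the moment at which its call begins: read the wrist's pose just before it. get_calibration takes no time and is no camera call.
- ctrl.hand_in(): hands the job in; it is judged then, once.
Trained networks look in the newest picture that a camera, given by its name, has taken for a name from the list of things; names that differ only in an ending like _2 or _b are one class to them, and where a whole thing is asked for, a point or a joint stands for the part that bears it (a point fixed in the world has none). Each returns a list of dicts, best first, with "score" (0 to 1); they miss things now and then, are a little off and sometimes report something else, mostly with a low value. They report only what shows in the picture. A call takes as long as a camera call.
- ctrl.regions_of(camera, name): "mask" (384x512 bool, what is visible of it) and "at" ([row, column] in pixels, amid what is visible of it).
The state is a dict: "t": time; "qpos": joint angles; "qd": joint speeds; "joint_torque": joint torques, N m; "position": TCP position; "tool_rot": TCP orientation; "ft_force": force on the tool from outside, world axes, zero at the start; "ft_torque": the same for the moment, N m; "opening": finger opening in m; "grip_force": force on a finger pad.
Only numpy, scipy, OpenCV 4.12 (cv2) and the standard library are available. Lean on these libraries where they do the work, as an engineer would, in place of code of your own. Each camera call takes 0.05 s, during which the arm holds its last target. There are 200 camera calls.

### The job

Load the tube rack: with one fingertip press the gate's long paddle down and hold it so that the gate sinks below the chute floor, and meanwhile, with the other finger, push the rack along the chute past the gate until it rests against the end stop. Then let the paddle go so that the gate springs up behind the rack. Only push the rack, never lift or tip it, and leave the sample pot, the boxed counter and the stopwatch beside the chute alone.

Things in the scene. Friction and masses are not known exactly. Their poses are not given: they have to be found in the camera images.
- chute: Metal chute on 50 mm legs, fixed on the bench, 308 mm long: white floor 74 mm above the bench between walls with inner faces at y = +-35.5 mm, 5 mm thick, tops 100 mm above the bench. Origin: bench level, centre line, under the gate. x is the way the rack is pushed, y points to the paddle's side, z up. The floor begins at x = -171 mm. The gate, a 6 mm thick bar, crosses the floor at x = 0.
- end_stop (a point): Where the end stop's face meets the floor on the centre line, chute x = +108 mm; the stop is 28 mm high above the floor. A rack resting against it has its origin at chute x = +60 mm and its rear face 12 mm past the middle of the gate.
- gate (a joint): Angle of gate and paddle (one part), rad: 0 = shut, grows as the paddle is pressed down, stop at 0.20. Shut, the gate stands 11 mm above the floor and the rack cannot push it open; its top is level with the floor at 0.11, 6 mm below it at 0.16. A spring shuts it: pressing takes 1 to 2 N at the paddle's free end, about 4 N beside the gate.
- gate_hinge (a point): Hinge axis of gate and paddle, at the paddle's middle: chute x = +100, y = +64, z = 70 mm; the axis runs along chute y.
- paddle_end (a point): Middle of the top edge of the paddle's free end. The paddle is a straight steel strip outside the wall, chute y = 47 to 81 mm, x = -185 to +55 mm. Shut, it slopes up away from the hinge, free end 133 mm above the bench; at 0.16 rad its whole top is level, 88 mm above the bench, so a fingertip sliding along it at that height keeps the gate open all the way.
- rack: Loose white tube rack, 96 mm long (x), 66 mm wide (y), 36 mm high, flat closed end walls, with six short grey-capped tubes standing up to 51 mm; about 0.4 kg. Origin: centre of its underside. It stands on the chute floor before the gate, its x axis along the chute's x.
- sample_pot_1: Bystander: clear sample pot with white screw cap, 60 mm across, 66 mm high, on the paddle's side of the chute, near the hinge. Origin: centre of its underside.
- timer_box: Bystander: small white boxed counter, 42x58x26 mm, on the bench before the chute's entry end. Origin: centre of its underside.
- stopwatch: Bystander: round black stopwatch, 66x58x16 mm, beside the chute on the paddle's side. Origin: centre of its underside.

How it is judged:
On the way, in this order (a step that is already met when the one before it is completed fails the run):
1. a finger holds the gate open with the rack still before it (value of joint gate above 0.11 rad and contact force between the fingers and gate above 0.3 N and x of rack in the frame of chute below -0.048 m), for 0.1 s.
2. the rack's nose is pushed over the gate while a finger still holds it open (value of joint gate above 0.1 rad and contact force between the fingers and gate above 0.3 N and x of rack in the frame of chute above -0.042 m), for 0.1 s.
At the end, for the whole second after the job is handed in: The rack stands flat on the chute floor against the end stop (within 6 mm), at rest, and the gate is shut (under 0.02 rad) behind it (x of rack in the frame of chute above 0.054 m and z of rack in the frame of chute below 0.078 m and angle between rack's own z axis and vertical below 0.05 rad and linear speed of rack below 0.01 m/s and value of joint gate below 0.02 rad); the robot touches nothing.
It fails at once if the rack is lifted or tipped (z of rack in the frame of chute above 0.09 m or angle between rack's own z axis and vertical above 0.25 rad).
It fails at once if a bystander is moved by more than 20 mm (distance of any of sample_pot_1, timer_box, stopwatch from where it was at the start of the episode above 0.02 m).
It also fails if it takes over 35 s, if anything falls off the work surface, if the arm or the gripper's body presses on something with over 40 N, if the wrist force passes 120 N, or if a joint passes its speed limit or range.

## Working session

There is one attempt and no reset: what is moved stays moved. The work goes in short steps, Python scripts to look and compute and a tool call to move; the robot and the scene stay as the last step left them, time stands still between calls to the robot, and variables do not carry over. Pictures are saved under pics/ and viewed, at most 10 in all, crops included, and the job is handed in when it is done.

Besides the shell and the picture viewer there is one more tool, called after "Request:" as name(argument=value, ...), one argument or row to a line, values as JSON. step_arm: Moves the arm, as the interface text tells. Its arguments: {"type":"object","properties":{"deltas":{"type":"array","items":{"type":"array","items":{"type":"array","items":{"type":"number"}}}},"newtons":{"type":"number"}},"required":["deltas"]}

```bash
mkdir -p pics; cat > h.py <<'E'
import numpy as np,cv2
from station import ctrl
from scipy.spatial.transform import Rotation as R
def grab(cam,fn=None):
    im=ctrl.grab_frame(cam)
    if fn: cv2.imwrite('pics/'+fn,im[:,:,::-1])
    return im
def K(c): return np.array([[c['fx'],0,c['cx']],[0,c['fy'],c['cy']],[0,0,1.]])
def ray(cam,uv,z):
    c=ctrl.get_calibration(cam)
    p=cv2.undistortPoints(np.array([[uv]],float),K(c),np.array(c['dist']))[0,0]
    Rm=cv2.Rodrigues(np.array(c['rvec']))[0];t=np.array(c['tvec']).ravel()
    o=-Rm.T@t;d=Rm.T@np.array([p[0],p[1],1])
    return o+d*(z-o[2])/d[2]
def proj(cam,P):
    c=ctrl.get_calibration(cam)
    return cv2.projectPoints(np.array(P,float).reshape(-1,1,3),np.array(c['rvec'],float),np.array(c['tvec'],float),K(c),np.array(c['dist']))[0][:,0]
E
python3 - <<'E'
from h import *
o=ctrl.observe();print(o,ctrl.tip_extent)
a=grab('scene');b=grab('top')
cv2.imwrite('pics/a.png',cv2.resize(a[:,:,::-1],(800,600)));cv2.imwrite('pics/b.png',cv2.resize(b[:,:,::-1],(800,600)))
for n in ['chute','gate','rack','paddle_end','sample_pot_1','timer_box','stopwatch']:
  for cam in ['scene','top']:
    print(n,cam,[(round(r['score'],2),np.round(r['at']).tolist(),int(r['mask'].sum()),[v.tolist() for v in cv2.minAreaRect(np.argwhere(r['mask'])[:,::-1].astype(np.float32).copy())and [cv2.boxPoints(cv2.minAreaRect(np.argwhere(r['mask'])[:,::-1].astype(np.float32).copy())).round()]]) for r in ctrl.regions_of(cam,n)[:2]])
E
```

```text
{'t': 0.0, 'qpos': array([ 1.11990361,  0.47781565,  0.0223309 ,  1.55644201, -0.01151616,
        1.10929393, -0.08310744]), 'qd': array([ 0.00064187, -0.00078813, -0.0018798 ,  0.00014816, -0.00052291,
       -0.00245863, -0.00156554]), 'joint_torque': array([-9.75151215e-05, -5.96452260e+01,  1.60803851e+00, -2.81192189e+01,
        1.25045894e-02,  9.47043911e-03,  2.38773123e-05]), 'position': array([ 0.22666833, -0.63515256,  0.21611912]), 'tool_rot': array([ 9.85345884e-01,  1.70565680e-01, -2.14036936e-04, -8.90180428e-04]), 'ft_force': array([-0.48433249,  0.80147133,  0.2480631 ]), 'ft_torque': array([ 0.01619304, -0.00293727,  0.02074744]), 'grip_force': 0.0, 'opening': 0.08509436150859306} 0.025
chute scene [(0.66, [230.0, 263.0], 5995, [[[200.0, 177.0], [259.0, 148.0], [319.0, 269.0], [259.0, 298.0]]])]
chute top [(0.58, [182.0, 209.0], 9816, [[[136.0, 205.0], [148.0, 130.0], [311.0, 155.0], [300.0, 230.0]]])]
gate scene [(0.67, [201.0, 272.0], 1390, [[[218.0, 169.0], [259.0, 149.0], [309.0, 251.0], [268.0, 271.0]]])]
gate top [(0.8, [201.0, 231.0], 2657, [[[154.0, 199.0
[... 778 characters left out ...]
 [309.0, 252.0], [266.0, 272.0]]])]
sample_pot_1 top [(0.68, [239.0, 158.0], 871, [[[138.0, 223.0], [173.0, 223.0], [173.0, 253.0], [138.0, 253.0]]])]
timer_box scene [(0.85, [178.0, 208.0], 291, [[[199.0, 177.0], [216.0, 163.0], [226.0, 175.0], [208.0, 189.0]]])]
timer_box top [(0.96, [173.0, 329.0], 585, [[[318.0, 162.0], [338.0, 159.0], [343.0, 187.0], [322.0, 190.0]]])]
stopwatch scene [(0.86, [182.0, 288.0], 309, [[[275.0, 181.0], [288.0, 168.0], [301.0, 181.0], [288.0, 194.0]]]), (0.28, [204.0, 274.0], 1594, [[[219.0, 167.0], [262.0, 148.0], [309.0, 252.0], [266.0, 272.0]]])]
stopwatch top [(0.74, [256.0, 274.0], 639, [[[260.0, 244.0], [287.0, 244.0], [287.0, 271.0], [260.0, 271.0]]])]
```

View pics/a.png

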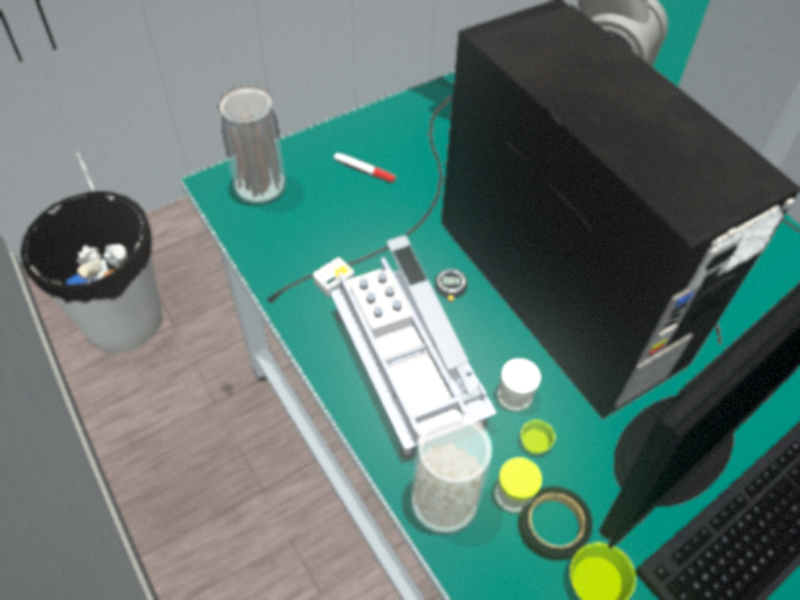

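View pics/b.png

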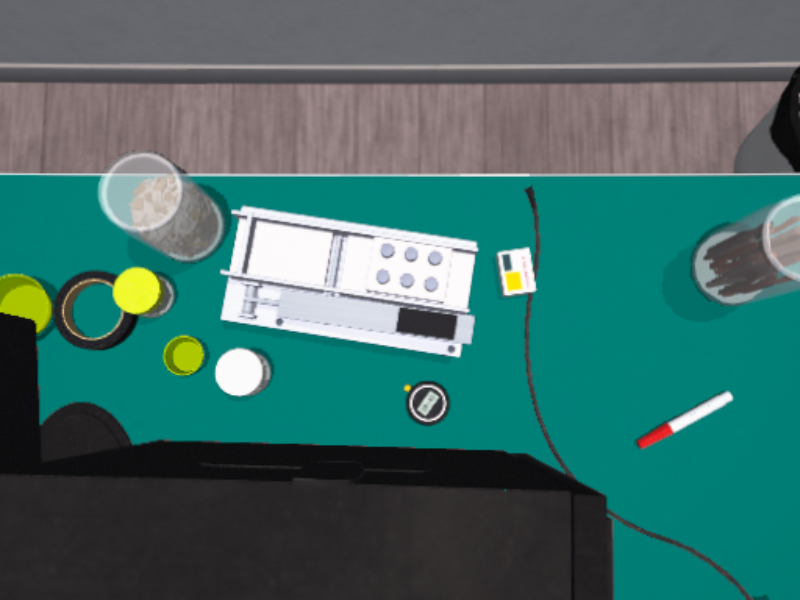

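```bash
cat >> h.py <<'E'
def T(pose,P):
    x,y,a=pose;P=np.atleast_2d(P)/1000.
    return np.c_[x+P[:,0]*np.cos(a)-P[:,1]*np.sin(a),y+P[:,0]*np.sin(a)+P[:,1]*np.cos(a),P[:,2]]
E
cat > fit.py <<'E'
from h import *
from scipy.optimize import least_squares
s=512/800
obs=[('top',(477,246),(-171,-40.5,100)),('top',(242,208),(137,-40.5,100)),('top',(473,317),(-185,47,133)),('top',(468,344),(-185,81,133)),
('scene',(388,239),(-185,47,133)),('scene',(409,237),(-185,81,133))]
def res(p): return np.concatenate([proj(c,T(p,[P]))[0]-np.array(uv)*s for c,uv,P in obs])
for k in np.arange(0,6.28,.8):
    w=ray('top',(225,170),.08);r=least_squares(res,[w[0],w[1],k],loss='soft_l1')
    if k==0 or r.cost<b.cost: b=r
print(b.x,b.cost,np.round(b.fun,1)); np.save('chute.npy',b.x)
for n,uv,z in [('pot',(158,239),.04),('timer',(329,173),.02),('watch',(274,256),.01)]: print(n,ray('top',uv,z))
for n,uv,z in [('pcR',(605,490),.4),('pcTop',(500,455),.4),('edge',(400,174),0)]: print(n,ray('top',np.array(uv)*s,z))
def wire(fn,cam,pose,box,k,rackx=None):
    x0,y0,x1,y1=box;im=grab(cam)[y0:y1,x0:x1,::-1];im=cv2.resize(im,None,fx=k,fy=k,interpolation=cv2.INTER_CUBIC)
    L=[[(-171,y,100),(137,y,100)] for y in(-40.5,40.5)]+[[(108,-35.5,102),(108,35.5,102)],[(0,-35.5,85),(0,35.5,85)],[(-171,-35.5,74),(-171,35.5,74)],[(-185,47,133),(-185,81,133)],[(-185,47,133),(55,47,95)],[(-185,81,133),(55,81,95)]]
    if rackx is not None: L+=[[(rackx+a,b,110),(rackx+c,d,110)] for a,b,c,d in[(-48,-33,48,-33),(-48,33,48,33),(-48,-33,-48,33),(48,-33,48,33)]]
    for l in L:
        q=((proj(cam,T(pose,l))+.5-[x0,y0])*k).astype(int);cv2.line(im,tuple(map(int,q[0])),tuple(map(int,q[1])),(0,0,255),1)
    cv2.imwrite('pics/'+fn,im)
if __name__=='__main__': wire('c.png','top',b.x,(130,120,350,270),3.6,-100)
E
python3 fit.py
```

```text
Traceback (most recent call last):
  File "fit.py", line 8, in <module>
    w=ray('top',(225,170),.08);r=least_squares(res,[w[0],w[1],k],loss='soft_l1')
                                 ~~~~~~~~~~~~~^^^^^^^^^^^^^^^^^^^^^^^^^^^^^^^^^^
  File "fit.py", line 6, in res
    def res(p): return np.concatenate([proj(c,T(p,[P]))[0]-np.array(uv)*s for c,uv,P in obs])
                                       ~~~~^^^^^^^^^^^^
  File "h.py", line 16, in proj
    c=ctrl.get_calibration(cam)
ValueError: time passes only in moves, steps and waits
```

```bash
sed -i 's/ctrl.get_calibration(cam)/cal(cam)/' h.py; sed -i '3a import functools\n@functools.cache\ndef cal(cam): return ctrl.get_calibration(cam)' h.py; python3 fit.py
```

```text
[0.61918003 0.25088374 1.38819011] 18.091004006842144 [-2.7  1.1 -9.6 -3.4  0.5  0.2  0.5  1.3 -1.3  0.4 -2.3 -2. ]
pot [0.47547194 0.35988825 0.04      ]
timer [0.61260475 0.01431381 0.02      ]
watch [0.44232789 0.12772264 0.01      ]
pcR [ 0.37700804 -0.00232428  0.4       ]
pcTop [0.40347435 0.08036561 0.4       ]
edge [0.74904398 0.16575618 0.        ]
```

View pics/c.png

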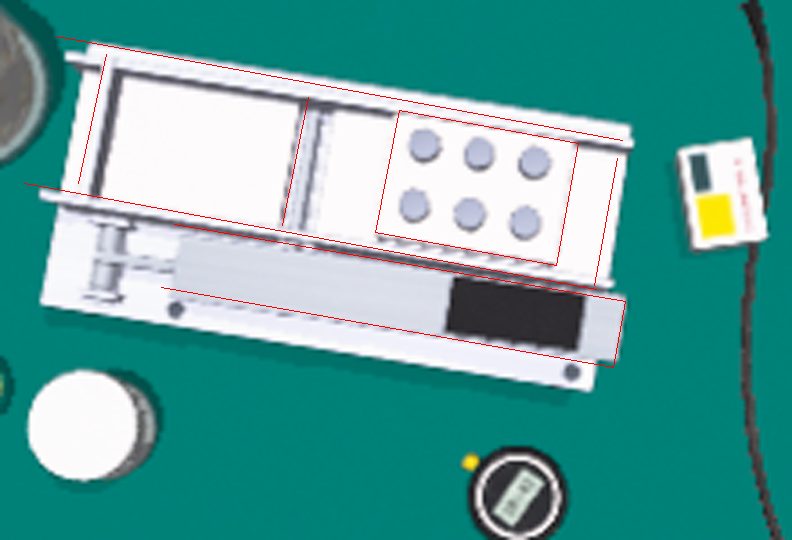

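```bash
python3 - <<'E'
import re
t=open('fit.py').read()
i=t.index('obs=');j=t.index('def res')
t=t[:i]+"""g=lambda u,v:((u/3.6+130)/s,(v/3.6+120)/s)
obs=[('top',g(66,57),(137,-38,100)),('top',g(632,143),(-171,-38,100)),('top',g(40,195),(137,38,100)),('top',g(612,287),(-171,38,100)),('top',g(627,297),(-185,47,133)),('top',g(615,362),(-185,81,133)),('top',g(316,165),(0,0,85)),
('scene',(388,239),(-185,47,133)),('scene',(409,237),(-185,81,133))]
"""+t[j:]
t=t.replace("'c.png'","'d.png'").replace(',-100)',',-89)')
open('fit.py','w').write(t)
E
python3 fit.py
```

```text
[0.61469201 0.24528607 1.41062559] 20.892455722764215 [-1.3 -1.2 -0.4  0.4 -1.6 -1.  -0.9 -0.5  3.1  0.9  3.7  1.3 -3.4  0.7
 -2.6 -1.6 -3.8 -4.1]
pot [0.47547194 0.35988825 0.04      ]
timer [0.61260475 0.01431381 0.02      ]
watch [0.44232789 0.12772264 0.01      ]
pcR [ 0.37700804 -0.00232428  0.4       ]
pcTop [0.40347435 0.08036561 0.4       ]
edge [0.74904398 0.16575618 0.        ]
```

View pics/d.png

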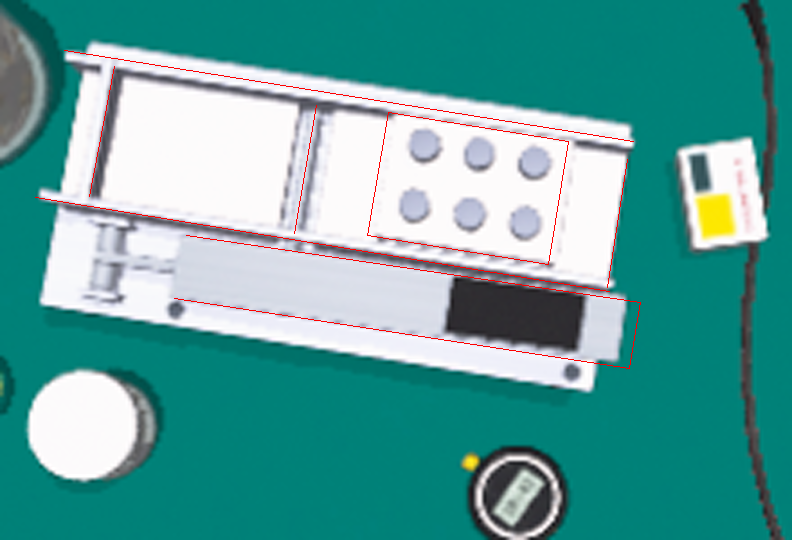

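```bash
python3 - <<'E'
from fit import *
p=np.load('chute.npy')
wire('e.png','scene',p,(190,130,340,300),3.5,-89)
for c in('top','scene'):
    k=cal(c);Rm=cv2.Rodrigues(np.array(k['rvec']))[0];print(c,k['fx'],-Rm.T@np.array(k['tvec']).ravel(),k['dist'])
E
```

```text
[0.61469201 0.24528607 1.41062559] 20.892455722764215 [-1.3 -1.2 -0.4  0.4 -1.6 -1.  -0.9 -0.5  3.1  0.9  3.7  1.3 -3.4  0.7
 -2.6 -1.6 -3.8 -4.1]
pot [0.47547194 0.35988825 0.04      ]
timer [0.61260475 0.01431381 0.02      ]
watch [0.44232789 0.12772264 0.01      ]
pcR [ 0.37700804 -0.00232428  0.4       ]
pcTop [0.40347435 0.08036561 0.4       ]
edge [0.74904398 0.16575618 0.        ]
top 497.8396536313481 [0.45408364 0.15468114 1.03871758] [0.04363647 0.         0.         0.         0.        ]
scene 469.276719846348 [0.95503012 0.73683704 1.04007619] [-0.12037864  0.          0.          0.          0.        ]
```

View pics/e.png

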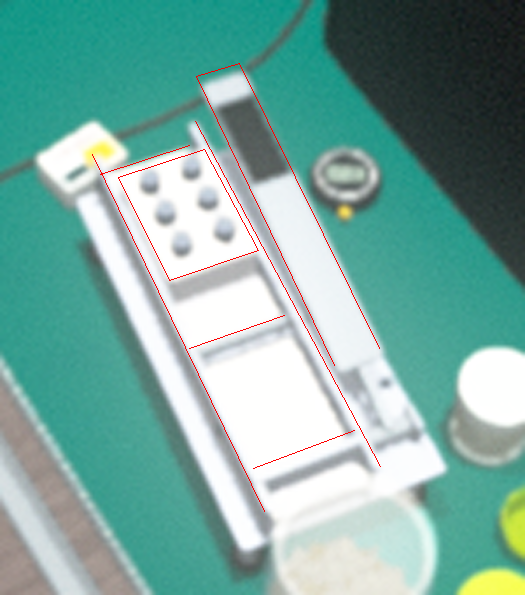

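```bash
sed -i "s/(-185,47,133)/(-178.5,47,133)/g;s/(-185,81,133)/(-178.5,81,133)/g" fit.py; python3 - <<'E'
from fit import *
p=np.load('chute.npy')
def inv(w): 
    d=np.array(w)[:2]-p[:2];a=p[2];return np.round(1000*np.array([d[0]*np.cos(a)+d[1]*np.sin(a),-d[0]*np.sin(a)+d[1]*np.cos(a)]),1)
m=np.mean([(425,145),(479,153),(534,162),(413,205),(470,213),(524,222)],axis=0)
print('rack top',inv(ray('top',m/3.6+[130,120],.125)))
m=np.mean([(150,183),(192,169),(165,212),(208,198),(181,243),(224,230)],axis=0)
print('rack scene',inv(ray('scene',m/3.5+[190,130],.125)))
b=ray('scene',np.array((443,218))*s,0);print('tower base',b,[ (z,proj('scene',[[b[0],b[1],z]])[0]/s) for z in(.2,.3,.4,.5)])
for z in (.3,.4,.5):print(z,ray('top',np.array((605,490))*s,z),ray('scene',np.array((460,35))*s,z))
o=ctrl.observe();print(o['t'],o['position'],R.from_quat(o['tool_rot']).as_matrix().round(3))
g=T(p,[(-155,24.5,0)])[0];print('goal',g,'chutex',np.cos(p[2]),np.sin(p[2]))
print('pencil',ray('top',np.array((735,260))*s,0))
E
```

```text
[0.61420717 0.24410532 1.41210183] 9.718010749988453 [-0.7 -0.8  0.2  0.5 -1.  -0.7 -0.2 -0.4  0.3  0.5  0.9  0.9 -2.8  1.
 -1.8 -0.2 -3.  -2.7]
pot [0.47547194 0.35988825 0.04      ]
timer [0.61260475 0.01431381 0.02      ]
watch [0.44232789 0.12772264 0.01      ]
pcR [ 0.37700804 -0.00232428  0.4       ]
pcTop [0.40347435 0.08036561 0.4       ]
edge [0.74904398 0.16575618 0.        ]
rack top [-91.8  -0.2]
rack scene [-81.9  -1.8]
tower base [ 0.35663697 -0.00838668  0.        ] [(0.2, array([450.78523628, 138.79320856])), (0.3, array([455.36540583,  91.57945934])), (0.4, array([460.4903597 ,  38.15389011])), (0.5, array([466.22614937, -22.47455114]))]
0.3 [ 0.3649408  -0.02690563  0.3       ] [ 0.25831768 -0.13301694  0.3       ]
0.4 [ 0.37700804 -0.00232428  0.4       ] [ 0.35245831 -0.0154812   0.4       ]
0.5 [0.38907528 0.02225707 0.5       ] [0.44659895 0.10205453 0.5       ]
0.95 [ 0.22687612 -0.63573667  0.21710141] [[ 0.942  0.336 -0.   ]
 [ 0.336 -0.942 -0.   ]
 [-0.    -0.    -1.   ]]
goal [0.5655205 0.0949247 0.       ] chutex 0.15802923843028252 0.9874344331656381
pencil [ 0.63012728 -0.2822224   0.        ]
```

Request:
step_arm(
  deltas=[
    [[0,0,-40,0,0,0,65],[0,0,-40,0,0,0,65],[33,-34,0,0,0,0,65],[33,-34,0,0,0,0,65],[33,-34,0,0,0,0,65],[33,-34,0,0,0,0,65],[33,-34,0,0,0,0,65],[33,-34,0,0,0,0,65],[33,-34,0,0,0,0,65],[33,-34,0,0,0,0,65],[33,-34,0,0,0,0,65],[33,-34,0,0,0,0,65],[33,-34,0,0,0,0,65],[33,-34,0,0,0,0,65],[33,-34,0,0,0,0,65],[33,-34,0,0,0,0,65],[33,-34,0,0,0,0,65],[33,-34,0,0,0,0,65],[0,0,0,0,0,0,65]],
  ],
)

```text
t: 2.85
position: [0.5424, 0.0618, 0.2974]
tool_rot: [0.984, 0.175, 0.001, -0.002]
ft_force: [-0.6, 0.7, -0.3]
opening: 0.0556
grip_force: 0.0
```

Request:
step_arm(
  deltas=[
    [[0,0,0,0,0,-0.133,65],[0,0,0,0,0,-0.133,65],[0,0,0,0,0,-0.134,65],[0,0,0,0,0,-0.134,65],[0,0,0,0,0,-0.134,65],[0,0,0,0,0,-0.134,65],[0,0,0,0,0,-0.134,65],[0,0,0,0,0,-0.134,65],[0,0,0,0,0,0,65],[0,0,0,0,0,0,65]],
  ],
)

```text
t: 3.85
position: [0.5413, 0.0536, 0.2971]
tool_rot: [0.762, 0.648, -0.0, 0.0]
ft_force: [0.5, 0.1, -0.3]
opening: 0.0553
grip_force: 0.0
```

```bash
cat >> h.py <<'E'
def wcam():
    c=cal('wrist');o=ctrl.observe();M=np.eye(4);M[:3,:3]=R.from_quat(o['tool_rot']).as_matrix();M[:3,3]=o['position']
    return c,M@np.array(c['hand_eye'])
def wray(c,X,uv,z):
    q=cv2.undistortPoints(np.array([[uv]],float),K(c),np.array(c['dist']))[0,0]
    d=X[:3,:3]@np.array([q[0],q[1],1]);o=X[:3,3];return o+d*(z-o[2])/d[2]
E
python3 - <<'E'
from h import *
c,X=wcam();np.save('X.npy',X);im=grab('wrist','w0.png')
p=np.load('chute.npy');im=im[:,:,::-1].copy()
Xi=np.linalg.inv(X)
def pr(P): return cv2.projectPoints(np.array(P).reshape(-1,1,3),cv2.Rodrigues(Xi[:3,:3])[0],Xi[:3,3],K(c),np.array(c['dist']))[0][:,0]
for l in [[(-171,-38,100),(137,-38,100)],[(-171,38,100),(137,38,100)],[(-171,-35,74),(-171,35,74)],[(0,-35,85),(0,35,85)],[(-178.5,47,133),(-178.5,81,133)],[(-140,-33,110),(-140,33,110)],[(-44,-33,110),(-44,33,110)]]:
    q=pr(T(p,l)).round();cv2.line(im,tuple(map(int,q[0])),tuple(map(int,q[1])),(0,0,255),1)
cv2.imwrite('pics/w1.png',cv2.resize(im,(800,600)))
E
```

```text
(no output)
```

View pics/w1.png

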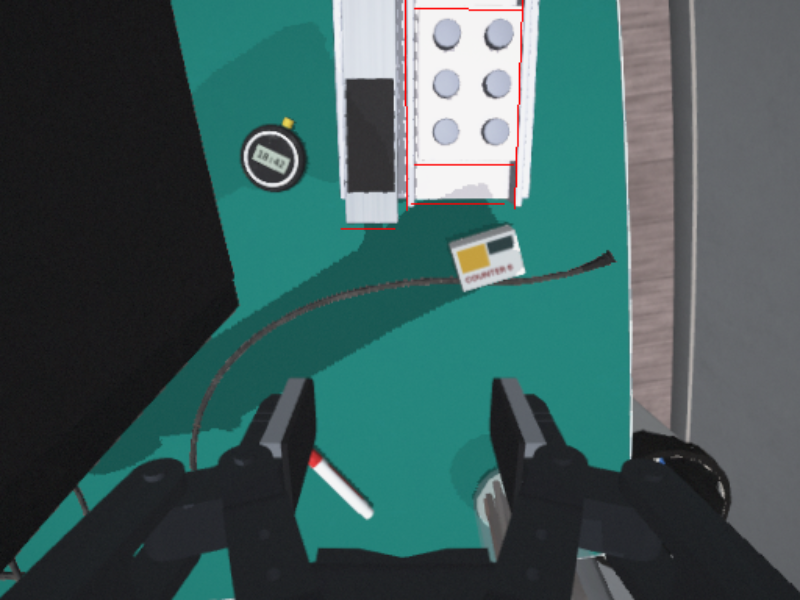

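Request:
step_arm(
  deltas=[
    [[21,10,0,0,0,0,65],[21.5,9.5,0,0,0,0,65],[0,0,40,0,0,0,65],[0,0,40,0,0,0,65],[0,0,35,0,0,0,65],[0,0,0,0,0,0,65]],
  ],
)

```text
t: 4.5
position: [0.564, 0.0917, 0.1775]
tool_rot: [0.761, 0.648, -0.004, -0.002]
ft_force: [-0.2, -0.1, -0.3]
opening: 0.0556
grip_force: 0.0
```

```bash
python3 - <<'E'
from h import *
print(ctrl.tip_extent);im=grab('top');c=cv2.resize(im[120:270,180:350,::-1],None,fx=4,fy=4,interpolation=cv2.INTER_CUBIC);cv2.imwrite('pics/f.png',c);print(ctrl.observe()['position'],ctrl.observe()['ft_force'])
E
```

```text
0.025
[0.56586524 0.09245249 0.18056916] [-0.0019948   0.39972542  0.51222872]
```

View pics/f.png

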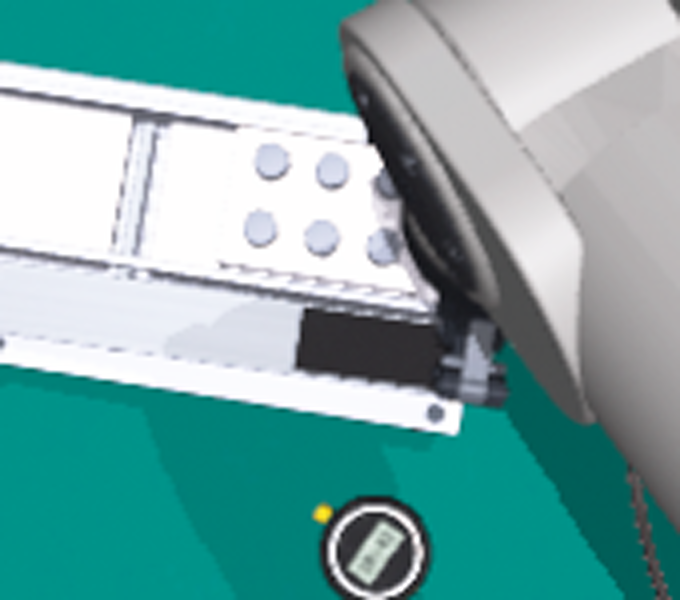

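Request:
step_arm(
  deltas=[
    [[0,0,15,0,0,0,65],[0,0,10,0,0,0,65],[0,0,10,0,0,0,65],[0,0,0,0,0,0,65],[0,0,0,0,0,0,65]],
  ],
)

```text
t: 5.05
position: [0.5674, 0.0931, 0.1473]
tool_rot: [0.761, 0.649, 0.0, 0.0]
ft_force: [-0.2, 0.2, -0.1]
opening: 0.0554
grip_force: 0.0
```

Request:
step_arm(
  deltas=[
    [[0,0,10,0,0,0,65],[0,0,10,0,0,0,65],[0,0,10,0,0,0,65],[0,0,4,0,0,0,65],[0,0,0,0,0,0,65],[0,0,0,0,0,0,65]],
  ],
)

```text
t: 5.65
position: [0.5672, 0.0931, 0.1131]
tool_rot: [0.761, 0.649, -0.0, -0.0]
ft_force: [-0.7, 0.3, 1.4]
opening: 0.0556
grip_force: 0.5
```

Request:
step_arm(
  deltas=[
    [[0,0,2,0,0,0,65],[0,0,2,0,0,0,65],[0,0,0,0,0,0,65]],
  ],
)

```text
t: 5.95
position: [0.5676, 0.0929, 0.1091]
tool_rot: [0.761, 0.649, 0.0, 0.0]
ft_force: [0.1, -0.9, 0.3]
opening: 0.0556
grip_force: 0.6
```

```bash
python3 - <<'E'
from h import *
o=ctrl.observe();print(o['position'],o['ft_force'])
a=grab('wrist');b=grab('scene')
cv2.imwrite('pics/g.png',np.hstack([a[:,:,::-1],cv2.resize(b[130:300,190:305,::-1],(260,384),interpolation=cv2.INTER_CUBIC)]))
E
```

```text
[0.56758781 0.09285962 0.10911654] [ 0.09509345 -0.87721317  0.29573835]
```

View pics/g.png

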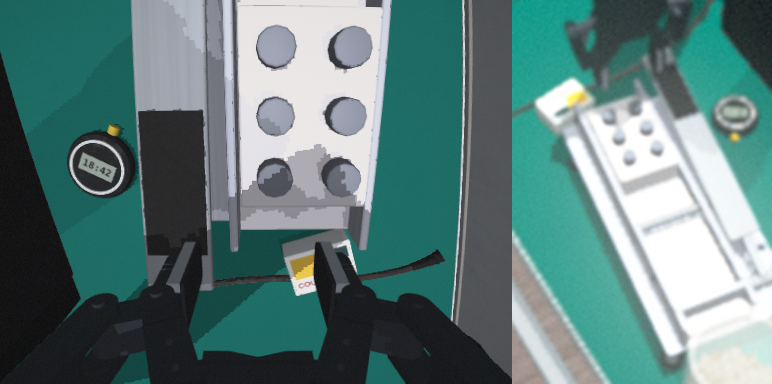

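```bash
python3 - <<'E'
from h import *
c,X=wcam();H=np.linalg.inv(np.array(c['hand_eye']));print(np.array(c['hand_eye']).round(3))
P=np.array([[x,y,z] for z in(.010,.015,.025) for x in(-.011,.011) for y in(-.0275,.0275)])
print(np.c_[P*1000,cv2.projectPoints(P.reshape(-1,1,3),cv2.Rodrigues(H[:3,:3])[0],H[:3,3],K(c),np.array(c['dist']))[0][:,0]].round())
o=ctrl.observe();M=R.from_quat(o['tool_rot']).as_matrix()
for n,uv,z in[('floor entry',(285,229),.074),('wall end L',(235,250),.1),('wall end R',(364,248),.1),('paddle end L',(150,290),.085),('paddle end R',(212,290),.085),('rack rear top',(300,206),.11),('rack front top',(310,6),.11),('caps',(309,116),.125),('black end',(178,255),.09)]:
    print(n,(M.T@(wray(c,X,uv,z)-o['position'])*1000).round(1))
E
```

```text
[[-0.001 -0.948 -0.317  0.081]
 [ 1.    -0.001  0.     0.   ]
 [-0.001 -0.317  0.948 -0.156]
 [ 0.     0.     0.     1.   ]]
[[-11. -28.  10. 210. 249.]
 [-11.  28.  10. 303. 249.]
 [ 11. -28.  10. 208. 214.]
 [ 11.  28.  10. 305. 214.]
 [-11. -28.  15. 211. 245.]
 [-11.  28.  15. 302. 245.]
 [ 11. -28.  15. 209. 211.]
 [ 11.  28.  15. 304. 211.]
 [-11. -28.  25. 213. 237.]
 [-11.  28.  25. 300. 237.]
 [ 11. -28.  25. 211. 205.]
 [ 11.  28.  25. 302. 205.]]
floor entry [-10.   18.7  35.3]
wall end L [-11.1 -12.6   9.2]
wall end R [-10.3  63.1   9.3]
paddle end L [-50.5 -72.2  24.2]
paddle end R [-49.9 -30.   24.2]
rack rear top [20.2 22.7 -0.7]
rack front top [114.5  23.8  -0.7]
caps [ 67.7  22.8 -15.7]
black end [-20.4 -49.2  19.2]
```

```bash
python3 - <<'E'
from h import *
cu=cv2.INTER_CUBIC
a=grab('wrist','w2.png');b=grab('top','t2.png');s=grab('scene','s2.png')
A=cv2.resize(a[200:384,60:400,::-1],(800,300),interpolation=cu)
A=cv2.resize(a[210:340,100:380,::-1],(800,300),interpolation=cu)
B=cv2.resize(b[140:215,190:290,::-1],(400,300),interpolation=cu)
S=cv2.resize(s[140:215,205:305,::-1],(400,300),interpolation=cu)
cv2.imwrite('pics/i.png',np.vstack([A,np.hstack([B,S])]))
E
```

```text
(no output)
```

View pics/i.png

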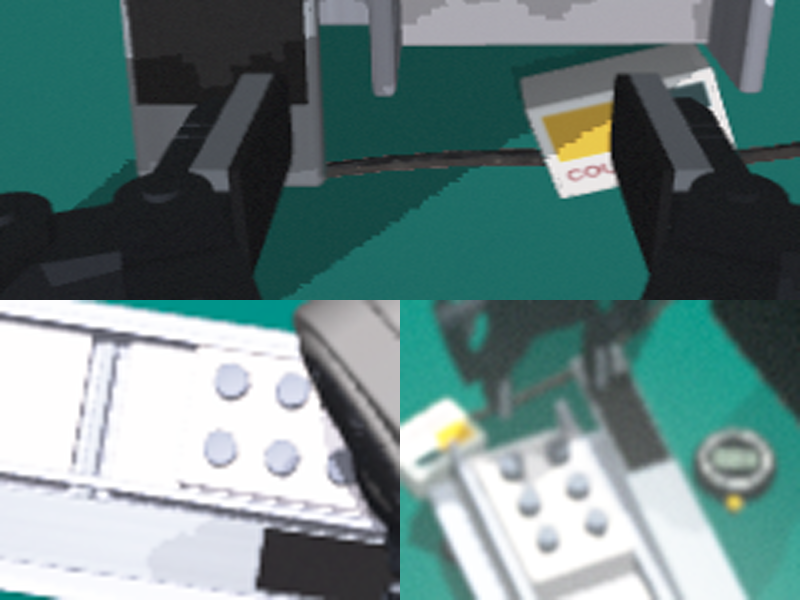

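Request:
step_arm(
  deltas=[
    [[0,0,2,0,0,0,65],[0,0,2,0,0,0,65],[0,0,0,0,0,0,65]],
  ],
)

```text
t: 6.5
position: [0.5672, 0.093, 0.1048]
tool_rot: [0.761, 0.649, -0.0, -0.0]
ft_force: [-0.0, -0.2, 1.5]
opening: 0.0555
grip_force: 0.6
```

Request:
step_arm(
  deltas=[
    [[0,0,2,0,0,0,65],[0,0,2,0,0,0,65],[0,0,0,0,0,0,65]],
  ],
)

```text
t: 6.8
position: [0.5672, 0.0929, 0.1008]
tool_rot: [0.761, 0.649, -0.0, -0.0]
ft_force: [0.3, -0.8, 1.4]
opening: 0.0555
grip_force: 0.6
```

```bash
python3 - <<'E'
from h import *
cu=cv2.INTER_CUBIC
N=grab('scene','s3.png')[:,:,::-1];O=cv2.resize(cv2.imread('pics/a.png'),(512,384),interpolation=cv2.INTER_AREA)
Nt=grab('top','t3.png')[:,:,::-1];Ot=cv2.resize(cv2.imread('pics/b.png'),(512,384),interpolation=cv2.INTER_AREA)
f=lambda im,b,sz:cv2.resize(im[b[1]:b[3],b[0]:b[2]],sz,interpolation=cu)
bs=(225,150,305,240);bt=(180,140,280,215)
cv2.imwrite('pics/j.png',np.vstack([np.hstack([f(O,bs,(320,360)),f(N,bs,(320,360))]),np.hstack([f(Ot,bt,(320,240)),f(Nt,bt,(320,240))])]))
E
```

View pics/j.png

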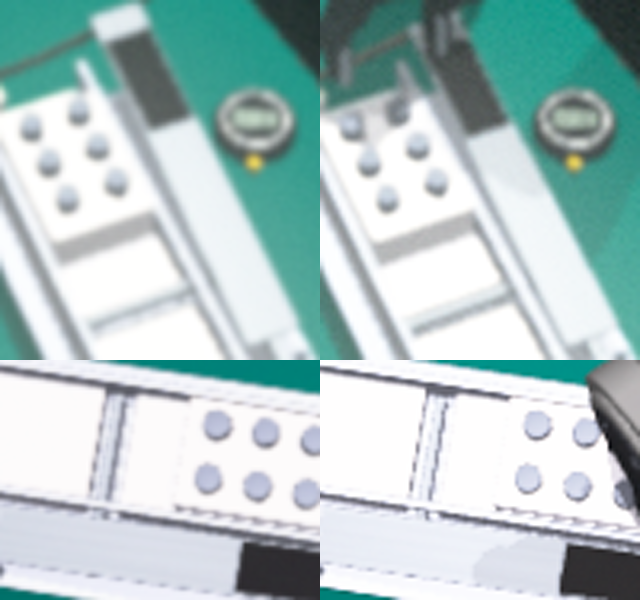

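Request:
step_arm(
  deltas=[
    [[0,0,5,0,0,0,65],[0,0,5,0,0,0,65],[0,0,5,0,0,0,65],[0,0,0,0,0,0,65],[0,0,0,0,0,0,65]],
  ],
)

```text
t: 7.4
position: [0.567, 0.0929, 0.0858]
tool_rot: [0.761, 0.649, -0.0, -0.0]
ft_force: [-0.8, -1.5, 1.8]
opening: 0.0556
grip_force: 0.7
```

```bash
cat > ang.py <<'E'
from h import *
# black patch lower edge (toward hinge) tracking in scene, original pixel units
def patch(im):
    g=cv2.GaussianBlur(cv2.cvtColor(im,cv2.COLOR_BGR2GRAY),(3,3),0)
    # intensity profile along paddle centre line: fixed columns 262..272, first row where gray rises above 130 going down from the dark patch
    out=[]
    for c in (264,266,268,270):
        col=g[150:215,c].astype(float);d=np.where(col<100)[0]
        if len(d): 
            i=d[-1]; out.append(150+i+(100-col[i])/(col[i+1]-col[i]) if i+1<len(col) else np.nan)
        else: out.append(np.nan)
    return np.round(out,1)
if __name__=='__main__':
    print('old',patch(cv2.resize(cv2.imread('pics/a.png'),(512,384),interpolation=cv2.INTER_AREA)));print('s2',patch(cv2.imread('pics/s2.png')),'s3',patch(cv2.imread('pics/s3.png')))
    N=grab('scene');print('now',patch(N[:,:,::-1].copy()))
    o=ctrl.observe();print(o['position'],o['ft_force'],o['grip_force'],o['ft_torque'])
E
python3 ang.py
```

```text
old [179.2 178.6 178.1   nan]
s2 [180.2 179.5 179.  178.1] s3 [181.2 180.4 180.    nan]
now [183.  182.3 181.6   nan]
[0.56696999 0.09298923 0.08594706] [-0.03186204 -0.19141911  1.53206604] 0.6573299132287502 [-0.12407373  0.23423096  0.0188065 ]
```

```bash
python3 - <<'E'
from h import *
p=np.load('chute.npy')
def row(th,xl,col=266):
    a=.16-th # slope angle remaining
    P=[]
    for y in(47,81):
        dx,dz=xl-100,18; P.append((100+dx*np.cos(a)+dz*np.sin(a),y,70+dz*np.cos(a)-dx*np.sin(a)))
    q=proj('scene',T(p,P));return q[0,1]+(col-q[0,0])*(q[1,1]-q[0,1])/(q[1,0]-q[0,0])
xs=np.linspace(-140,-60,81);xl=xs[np.argmin([abs(row(0,x)-178.6) for x in xs])]
print(xl,[(t,round(row(t,xl)-row(0,xl),2)) for t in(0,.04,.08,.11,.12,.16,.2)])
E
```

```text
-99.0 [(0, np.float64(0.0)), (0.04, np.float64(1.23)), (0.08, np.float64(2.57)), (0.11, np.float64(3.64)), (0.12, np.float64(4.01)), (0.16, np.float64(5.56)), (0.2, np.float64(7.2))]
```

Request:
step_arm(
  deltas=[
    [[0,0,4,0,0,0,65],[0,0,4,0,0,0,65],[0,0,0,0,0,0,65],[0,0,0,0,0,0,65]],
  ],
)

```text
t: 7.85
position: [0.5673, 0.0929, 0.078]
tool_rot: [0.761, 0.649, -0.0, -0.0]
ft_force: [-0.4, -0.9, 2.2]
opening: 0.0555
grip_force: 0.7
```

```bash
python3 ang.py
```

```text
old [179.2 178.6 178.1   nan]
s2 [180.2 179.5 179.  178.1] s3 [181.2 180.4 180.    nan]
now [184.1 183.2 182.5   nan]
[0.56724942 0.09292949 0.07808653] [-0.25166763 -1.26051857  1.58045301] 0.7001097081229091 [-0.23199846  0.08917062  0.0191596 ]
```

Request:
step_arm(
  deltas=[
    [[0,0,3,0,0,0,65],[0,0,3.5,0,0,0,65],[0,0,0,0,0,0,65],[0,0,0,0,0,0,65],[4,0,0,0,0,0,65],[4,0,0,0,0,0,65],[4,0,0,0,0,0,65],[4,0,0,0,0,0,65],[4,0,0,0,0,0,65],[0,0,0,0,0,0,65]],
  ],
)

```text
t: 8.9
position: [0.5707, 0.1128, 0.0717]
tool_rot: [0.761, 0.649, -0.0, 0.0]
ft_force: [0.5, -3.1, 1.8]
opening: 0.0554
grip_force: 1.8
```

```bash
cat > st.py <<'E'
from ang import *
p=np.load('chute.npy');N=grab('scene');print('ang px',patch(N[:,:,::-1].copy()))
for cam in('scene','top'):
    grab(cam)
    for r in ctrl.regions_of(cam,'rack')[:1]:
        u=r['at'][::-1];w=ray(cam,u,.105);d=w[:2]-p[:2];print(cam,round(r['score'],2),np.round(u),'chute x,y',np.round(1000*np.array([d[0]*np.cos(p[2])+d[1]*np.sin(p[2]),-d[0]*np.sin(p[2])+d[1]*np.cos(p[2])])))
o=ctrl.observe();print(o['position'],o['ft_force'],o['grip_force'])
d=o['position'][:2]-p[:2];print('tcp chute',1000*(d[0]*np.cos(p[2])+d[1]*np.sin(p[2])),1000*(-d[0]*np.sin(p[2])+d[1]*np.cos(p[2])))
E
python3 st.py
```

```text
ang px [184.9 184.3 183.7 157.5]
scene 0.95 [244. 195.] chute x,y [-77.  -3.]
top 0.65 [245. 173.] chute x,y [-60.   6.]
[0.57068045 0.11277717 0.07169145] [ 0.93298313 -2.58457271  1.99991193] 1.573594966816927
tcp chute -136.55642467910414 22.226096091034208
```

Request:
step_arm(
  deltas=[
    [[8,0,0,0,0,0,65],[8,0,0,0,0,0,65],[8,0,0,0,0,0,65],[8,0,0,0,0,0,65],[8,0,0,0,0,0,65],[8,0,0,0,0,0,65],[0,0,0,0,0,0,65]],
  ],
)

```text
t: 9.85
position: [0.578, 0.1611, 0.0717]
tool_rot: [0.76, 0.649, 0.0, -0.0]
ft_force: [1.5, -0.3, 2.3]
opening: 0.0553
grip_force: 1.2
```

```bash
python3 st.py
```

```text
ang px [188.1 182.1 185.2 184.2]
scene 0.63 [279. 216.] chute x,y [10. 52.]
top 0.91 [214. 173.] chute x,y [-3. 16.]
[0.57798938 0.1610902  0.07179961] [0.53972077 1.82130148 1.69923557] 0.8764304383657873
tcp chute -87.69545067402838 22.6438742388159
```

Request:
step_arm(
  deltas=[
    [[8,0,0,0,0,0,65],[8,0,0,0,0,0,65],[8,0,0,0,0,0,65],[8,0,0,0,0,0,65],[8,0,0,0,0,0,65],[8,0,0,0,0,0,65],[8,0,0,0,0,0,65],[8,0,0,0,0,0,65],[6,0,0,0,0,0,65],[0,0,0,0,0,0,65]],
  ],
)

```text
t: 11.1
position: [0.5893, 0.2284, 0.0716]
tool_rot: [0.761, 0.649, -0.001, 0.001]
ft_force: [0.4, -3.0, 3.7]
opening: 0.0559
grip_force: 2.3
```

Request:
step_arm(
  deltas=[
    [[4,0,0,0,0,0,65],[4,0,0,0,0,0,65],[0,0,0,0,0,0,65]],
  ],
)

```text
t: 11.4
position: [0.5905, 0.2357, 0.0715]
tool_rot: [0.761, 0.649, -0.001, 0.001]
ft_force: [0.8, -4.4, 3.8]
opening: 0.0556
grip_force: 3.2
```

```bash
python3 st.py
```

```text
ang px [202.3 201.4 201.  200.6]
scene 0.9 [265. 238.] chute x,y [54. -4.]
[0.59047264 0.2356956  0.07148894] [ 0.78145942 -5.43342557  3.27363699] 3.119167631812161
tcp chute -12.054791651264953 22.10731655218715
```

Request:
step_arm(
  deltas=[
    [[3,0,0,0,0,0,65],[3,0,0,0,0,0,65],[2,0,0,0,0,0,65],[0,0,0,0,0,0,65]],
  ],
)

```text
t: 12.05
position: [0.5917, 0.2435, 0.0715]
tool_rot: [0.761, 0.649, -0.001, 0.001]
ft_force: [0.0, -5.6, 5.2]
opening: 0.0558
grip_force: 3.3
```

Request:
step_arm(
  deltas=[
    [[2,0,0,0,0,0,65],[2,0,0,0,0,0,65],[0,0,0,0,0,0,65]],
  ],
)

```text
t: 12.35
position: [0.5923, 0.2472, 0.0715]
tool_rot: [0.761, 0.649, -0.001, 0.001]
ft_force: [0.2, -5.9, 5.3]
opening: 0.0555
grip_force: 3.6
```

Request:
step_arm(
  deltas=[
    [[2,0,0,0,0,0,65],[1,0,0,0,0,0,65],[0,0,0,0,0,0,65]],
  ],
)

```text
t: 12.65
position: [0.5928, 0.25, 0.0715]
tool_rot: [0.761, 0.649, -0.001, 0.001]
ft_force: [-0.9, -6.6, 5.8]
opening: 0.0555
grip_force: 3.6
```

Request:
step_arm(
  deltas=[
    [[2,0,0,0,0,0,65],[1,0,0,0,0,0,65],[0,0,0,0,0,0,65]],
  ],
)

```text
t: 12.95
position: [0.5932, 0.252, 0.0715]
tool_rot: [0.761, 0.648, -0.002, 0.001]
ft_force: [-1.6, -8.3, 7.7]
opening: 0.0557
grip_force: 5.0
```

```bash
python3 st.py
```

```text
ang px [210.3 209.  207.5 207. ]
scene 0.69 [266. 241.] chute x,y [62. -5.]
[0.59317331 0.25200296 0.07152921] [-0.52851744 -8.35429229  6.93146919] 4.922614604292903
tcp chute 4.474434457548098 22.017618758971345
```

Request:
step_arm(
  deltas=[
    [[2,0,0,0,0,0,65],[2,0,0,0,0,0,65],[0,0,0,0,0,0,65]],
  ],
)

```text
t: 13.5
position: [0.5932, 0.2521, 0.0715]
tool_rot: [0.762, 0.647, -0.005, 0.003]
ft_force: [-6.5, -17.0, 16.1]
opening: 0.0556
grip_force: 10.0
```

Request:
step_arm(
  deltas=[
    [[-4,0,0,0,0,0,65],[-4,0,0,0,0,0,65],[-3,0,0,0,0,0,65],[0,0,0,0,0,0,65],[0,0,-5,0,0,0,65],[0,0,-5,0,0,0,65],[0,0,-8,0,0,0,65],[0,0,-12,0,0,0,65],[0,0,-15,0,0,0,65],[0,0,-20,0,0,0,65],[0,0,-20,0,0,0,65],[0,0,-30,0,0,0,65],[0,0,-30,0,0,0,65],[0,0,-30,0,0,0,65],[0,0,0,0,0,0,65],[0,0,0,0,0,0,65]],
  ],
)

```text
t: 15.1
position: [0.5922, 0.2479, 0.248]
tool_rot: [0.761, 0.649, 0.001, 0.001]
ft_force: [-0.5, 0.3, 0.5]
opening: 0.0555
grip_force: 0.0
```

```bash
python3 - <<'E'
from h import *
o=ctrl.observe();p=np.load('chute.npy');c,X=wcam();a=grab('wrist');N=grab('scene','s9.png')
for r in ctrl.regions_of('scene','rack')[:1]:
    m=r['mask'];print(r['score'],np.round(r['at']),m.sum(),ray('scene',r['at'][::-1],.105))
    d=ray('scene',r['at'][::-1],.105)[:2]-p[:2];print('x',1000*(d[0]*np.cos(p[2])+d[1]*np.sin(p[2])))
from ang import patch
print(patch(N[:,:,::-1].copy()),o['t'],o['position'],o['ft_force'])
for r in ctrl.regions_of('wrist','rack')[:1]:
    b=cv2.minAreaRect(np.argwhere(r['mask'])[:,::-1].astype(np.float32).copy());print('wrist',r['score'],b)
    d=wray(c,X,r['at'][::-1],.11)[:2]-p[:2];print('x',1000*(d[0]*np.cos(p[2])+d[1]*np.sin(p[2])),1000*(-d[0]*np.sin(p[2])+d[1]*np.cos(p[2])))
E
```

```text
0.78 [242. 268.] 1179 [0.62726822 0.30911827 0.105     ]
x 66.26005264086479
[180.8 180.2 179.6 179. ] 15.1 [0.59218549 0.24785019 0.247959  ] [-0.49105748  0.34505658  0.45990794]
wrist 0.85 ((282.2187805175781, 103.54833984375), (108.92247009277344, 75.17291259765625), 87.83892822265625)
x 65.63308370151162 -3.2514971033051308
```

Request:
step_arm(
  deltas=[
    [[-40,0,-10,0,0,0,65],[-45,0,0,0,0,0,65],[-45,0,0,0,0,0,65],[-45,0,0,0,0,0,65],[-45,0,0,0,0,0,65],[-45,0,0,0,0,0,65],[-45,0,0,0,0,0,65],[-45,0,0,0,0,0,65],[0,0,0,0,0,0,65],[0,0,0,0,0,0,65]],
  ],
)

```text
t: 16.3
position: [0.5354, -0.1037, 0.2558]
tool_rot: [0.762, 0.648, -0.0, -0.001]
ft_force: [-0.5, 0.2, -0.5]
opening: 0.0554
grip_force: 0.0
```

```bash
cat > e.py <<'E'
from h import *
from ang import patch
N=grab('scene','s10.png')[:,:,::-1].copy();O=cv2.resize(cv2.imread('pics/a.png'),(512,384),interpolation=cv2.INTER_AREA)
print(patch(O),patch(N))
g=lambda im:cv2.cvtColor(im,cv2.COLOR_BGR2GRAY)
for im in(O,N): print(g(im)[172:190,266])
# free-end region shift by phase correlation / template match
t=g(O)[150:186,246:276]
f=lambda im:cv2.resize(g(im),None,fx=8,fy=8,interpolation=cv2.INTER_CUBIC)
for b in((246,150,276,190),(285,225,306,250),(275,170,300,192)):
    T0=f(O)[b[1]*8:b[3]*8,b[0]*8:b[2]*8];r=cv2.matchTemplate(f(N)[(b[1]-6)*8:(b[3]+6)*8,(b[0]-6)*8:(b[2]+6)*8],T0,cv2.TM_CCOEFF_NORMED);_,v,_,l=cv2.minMaxLoc(r);print(b,round(v,3),np.array(l)/8-6)
o=ctrl.observe();print(o['t'],o['position'],o['ft_force'])
E
python3 e.py
```

```text
[179.2 178.6 178.1   nan] [174.  174.5 177.    nan]
[ 91  91  90  92  95  94  94  98 121 169 213 236 241 242 242 242 242 241]
[ 97  97 100 102 106 102 104 104 122 173 224 241 244 244 244 244 244 244]
(246, 150, 276, 190) 0.944 [0.125 0.   ]
(285, 225, 306, 250) 0.946 [-0.125 -0.125]
(275, 170, 300, 192) 0.994 [0. 0.]
16.35 [ 0.53585504 -0.10198636  0.25607567] [ 0.25956769 -0.20890416 -0.76140978]
```

```bash
python3 - <<'E'
from h import *
p=np.load('chute.npy');N=grab('top','t10.png')
for r in ctrl.regions_of('top','rack')[:1]:
    w=ray('top',r['at'][::-1],.11);d=w[:2]-p[:2];print(r['score'],r['mask'].sum(),1000*(d[0]*np.cos(p[2])+d[1]*np.sin(p[2])))
# profile along the chute at y=-3 and 20 around the stop and the gate, before and after
O=cv2.resize(cv2.imread('pics/b.png'),(512,384),interpolation=cv2.INTER_AREA)
for y in(-5,15):
  for im in(O,N[:,:,::-1]):
    q=proj('top',T(p,[(x,y,108) for x in range(-10,126,4)])).astype(np.float32)
    print(y,cv2.remap(cv2.cvtColor(np.ascontiguousarray(im),cv2.COLOR_BGR2GRAY),q[None,:,0].copy(),q[None,:,1].copy(),cv2.INTER_LINEAR)[0])
for c,n in(('top','timer_box'),('top','sample_pot_1'),('top','stopwatch')): print(n,[np.round(r['at']) for r in ctrl.regions_of(c,n)[:1]])
E
```

```text
0.8 1925 53.107834714730636
-5 [243 178 208 232 186 246 252 252 252 252 252 252 252 252 252 252 252 252
 252 252 252 252 252 251 252 251 252 251 175  99 221 246 251 225]
-5 [246 168 213 233 174 128 229 251 251 251 251 251 251 251 251 251 251 251
 251 251 251 251 251 251 251 247 250 251 251 251 239 245 251 235]
15 [240 174 207 222 179 243 252 252 252 252 252 252 252 251 252 252 252 252
 252 251 252 252 252 252 252 252 252 251 177 100 224 245 252 226]
15 [242 170 212 222 154 106 247 251 246 120 199 193 188 232 251 245 133 193
 192 187 190 250 251 205 166 192 186 185 244 249 246 243 251 236]
timer_box [array([173., 329.])]
sample_pot_1 [array([239., 156.])]
stopwatch [array([259., 275.])]
```

```bash
python3 -c "
from station import ctrl
print(ctrl.hand_in())"
```

```text
the job is handed in; nothing more can be done
None
```

The rack is against the end stop, the gate is shut behind it, and the job is handed in at about 16 s; the hand-in call gave no verdict. The push stalled at the stop, and before/after pictures show the paddle and gate back in their shut position. The timer box did not move, and the pot and stopwatch moved at most a few pixels.

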